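# Fit the stage spacer, find the loose bolt and hold its cap open

## Robot

A 6-joint arm with a two-finger parallel gripper is mounted at the origin on the work surface. World frame = base frame: x ahead of the robot, y to its left, z up, the work surface at z = 0. Lengths are in m, angles in rad, forces in N, time in s.
With the tool pointing down it reaches from about 0.25 to 0.8 m from the base axis. Payload 8.5 kg.
Tool frame: the origin (TCP) lies midway between the tips of the shut fingers; the grasp point (between the pads) lies 19 mm behind it; z points along the fingers, y is the line along which they close (so a half turn about z gives the same grasp; the last joint's range is limited). The gripper opens to 85 mm and grips with 20 to 120 N. Pads are 22 mm wide; open, the fingers measure 114 mm over their backs; the gripper's body (76 mm by 85 mm) begins 54 mm behind the grasp point. The pads swing forward as they close: fully open they stand 13 mm farther back than shut.
Start: joints at [-1.156, 0.238, -0.013, 1.319, 0, 1.571], TCP at [0.212, -0.48, 0.231] pointing down, gripper open.
Joint ranges: [-2.66, 2.66], [-1.03, 1.9], [-1.14, 1.46], [-1.82, 2.27], [-1.45, 1.34], [-3.14, 3.14]. Speed limits (rad/s): [2.22, 2.22, 2.79, 3.14, 3.14, 3.14].

## Interface

Orientations are given as a unit quaternion [w, x, y, z].
In Python, from bench import manip gives the robot as it stands.
- The arm moves only by the tool arm_command, never from a script. Its argument "rows" is a list of rows, each an object with "travel": the shift along the tool's x, y, z in cm, a list of three; "turn": the turn about the tool's z in degrees; "claw": the opening, from -1 (shut) to 1 (fully open). In form: [{"travel": [x, y, z], "turn": turn, "claw": claw}, ...]. A call has 1 to 12 rows; each row shifts and turns the commanded pose from where the row before left it, along the tool's axes as they then stand; what a row does not reach is not made up. A row lasts 1/10 s, in which the tool goes at most 50 mm and 8.59 degrees, less where a joint would pass 70% of its speed; a pose out of reach is approached as far as the arm can. A call with a gripper value outside its range is refused whole. The fingers move at their own pace and stop on an object; the grip force is fixed at half the most. Time passes only in rows, so rows that do not move let the fingers close. It gives the time, the measured TCP pose, the force, the opening and the grip force at its end, in the units of the state.
- manip.read_state(): the state, without advancing time (a new reading comes with each control period).
- manip.grab_frame(name): name is "scene" or "top"; returns a dict with "color" (400x640x3 uint8, red, green, blue), "fx", "fy", "cx", "cy" (pixels), "dist_coeffs" ([k1, k2, p1, p2, k3] as OpenCV has them; the pictures are not rectified), "world_from_camera" (4x4, takes a point from camera to world coordinates). Camera axes: x right, y up, looking along -z (the intrinsics and any distortion apply to the point x, -y, -z); pixel columns grow to the right and rows downward; lengths in m; the calibration is good to about 2 mm. A picture is of the moment at which its call begins. There is no depth.
- manip.sign_off(): hands the job in; it is judged then, once.
Trained networks look in a picture, given as the dict that the camera call returned (one of the last four; its "shot" number tells which), for a name from the list of things; names that differ only in an ending like _2 or _b are one class to them, and where a whole thing is asked for, a point or a joint stands for the part that bears it (a point fixed in the world has none). Each returns a list of dicts, best first, with "confidence" (0 to 1); they miss things now and then, are a little off and sometimes report something else, mostly with a low value. They report only what shows in the picture. A call takes as long as a camera call.
- manip.find_in(picture, label): "xy" ([column, row] in pixels, amid what is visible of it).
- manip.silhouettes(picture, label): "mask" (400x640 bool, what is visible of it) and "xy" ([column, row] in pixels, amid what is visible of it).
- manip.place_of(picture, label): "xy" ([column, row] in pixels: a listed point, or the origin of a listed thing).
The state is a dict: "time": time; "joints": joint angles; "joint_vel": joint speeds; "joint_efforts": joint torques, N m; "tool_pos": TCP position; "orientation": TCP orientation; "force": force on the tool from outside, world axes, zero at the start; "moment": the same for the moment, N m; "gripper_width": finger opening in m; "finger_force": force on a finger pad.
Only numpy, scipy, OpenCV 4.12 (cv2) and the standard library are available. Lean on these libraries where they do the work, as an engineer would, in place of code of your own. Each camera call takes 0.05 s, during which the arm holds its last target. There are 200 camera calls.

## Task

Get the hardness tester's stage mount ready for tightening: slide the brass spacer ring over the upright spindle until it sits flush on the base plate and let go of it, then tap the bolt heads from above to find the loose one, which sinks and stays down. Only after that, lift that bolt's blue cap by its yellow tab to about 45 degrees and finish while still holding it open, so that a colleague can get at the bolt; leave the other two caps shut and the other things on the bench where they are.

Things in the scene. Friction and masses are not known exactly. Their poses are not given: they have to be found in the camera images.
- ring: brass spacer ring standing loose on the bench: outside diameter 48 mm, bore 27 mm, height 25 mm, 0.12 kg. Origin at the centre of its underside, z up its bore. It may start to the left or right of the mount.
- mount: stage mount, fixed: white base plate, 12 mm thick, with a spindle on its robot side and a row of three bolts 85 mm apart. Origin on the bench below the middle bolt; x across the plate away from the robot, y along the row to the left (turned up to 13 degrees). The plate reaches 125 mm towards the robot, 60 mm away from it and 130 mm to each side.
- seat (a point): foot of the upright steel spindle on the plate's top (12 mm above the bench), in a thin black disc, where the centre of the ring's underside belongs; 85 mm on the robot side of the middle bolt. The nearest pedestal face is 43 mm from the spindle axis, away from the robot; caps there stand 49 mm above the bench, bolt heads 62 mm.
- spindle_top (a point): top of the spindle, 40 mm above its seat (52 mm above the bench); the spindle is 24 mm in diameter, tapering to 16 mm over its last 6 mm.
- bolt_left (a joint): travel of the left bolt (as seen from the robot; left is +y), m: 0 as it stands at first, growing as it is pushed down. A tight bolt gives less than 2 mm; the one loose bolt sinks by 7 mm under about 2 N and stays down. Which one is loose changes from run to run and cannot be seen.
- head_left (a point): centre of the top of the left bolt's round steel head, 22 mm in diameter; it stands 62 mm above the bench and 15 mm above its cap, and moves with the bolt.
- cap_left (a joint): opening angle of the left bolt's cap, rad: 0 shut (flat), 1.3 fully open; its far end swings up and towards the robot. Blue plate 65 x 58 x 5 mm (top 47 mm above the bench) with a window through which the bolt's head stands; it moves freely, weighs 0.08 kg and falls shut when let go.
- tab_left (a point): grip point on the yellow tab of the left cap, which sticks out level on the side away from the robot: 16 mm wide (along the row), 9 mm thick; this point is 23 mm from the cap's edge, 16 mm from the tab's end, at mid-thickness (44.5 mm above the bench when shut). The hinge line is parallel to the row, 90 mm from here towards the robot, at the same height. 28 mm are free below the tab.
- bolt_middle (a joint): travel of the middle bolt (as seen from the robot; left is +y), m: 0 as it stands at first, growing as it is pushed down. A tight bolt gives less than 2 mm; the one loose bolt sinks by 7 mm under about 2 N and stays down. Which one is loose changes from run to run and cannot be seen.
- head_middle (a point): centre of the top of the middle bolt's round steel head, 22 mm in diameter; it stands 62 mm above the bench and 15 mm above its cap, and moves with the bolt.
- cap_middle (a joint): opening angle of the middle bolt's cap, rad: 0 shut (flat), 1.3 fully open; its far end swings up and towards the robot. Blue plate 65 x 58 x 5 mm (top 47 mm above the bench) with a window through which the bolt's head stands; it moves freely, weighs 0.08 kg and falls shut when let go.
- tab_middle (a point): grip point on the yellow tab of the middle cap, which sticks out level on the side away from the robot: 16 mm wide (along the row), 9 mm thick; this point is 23 mm from the cap's edge, 16 mm from the tab's end, at mid-thickness (44.5 mm above the bench when shut). The hinge line is parallel to the row, 90 mm from here towards the robot, at the same height. 28 mm are free below the tab.
- bolt_right (a joint): travel of the right bolt (as seen from the robot; left is +y), m: 0 as it stands at first, growing as it is pushed down. A tight bolt gives less than 2 mm; the one loose bolt sinks by 7 mm under about 2 N and stays down. Which one is loose changes from run to run and cannot be seen.
- head_right (a point): centre of the top of the right bolt's round steel head, 22 mm in diameter; it stands 62 mm above the bench and 15 mm above its cap, and moves with the bolt.
- cap_right (a joint): opening angle of the right bolt's cap, rad: 0 shut (flat), 1.3 fully open; its far end swings up and towards the robot. Blue plate 65 x 58 x 5 mm (top 47 mm above the bench) with a window through which the bolt's head stands; it moves freely, weighs 0.08 kg and falls shut when let go.
- tab_right (a point): grip point on the yellow tab of the right cap, which sticks out level on the side away from the robot: 16 mm wide (along the row), 9 mm thick; this point is 23 mm from the cap's edge, 16 mm from the tab's end, at mid-thickness (44.5 mm above the bench when shut). The hinge line is parallel to the row, 90 mm from here towards the robot, at the same height. 28 mm are free below the tab.
- puck: red resin specimen puck, 40 mm diameter, 25 mm high; bystander, leave it alone. Origin at its underside.
- vise: small dark steel precision vise with a brass screw, 95 x 50 x 40 mm; bystander, leave it alone. Origin at its underside.
- eyecap: black stepped eyepiece cap, 60 mm diameter, 38 mm high; bystander, leave it alone. Origin at its underside.
- sample: green resin specimen, 30 mm diameter, 18 mm high; bystander, leave it alone. Origin at its underside.
- wrench: steel wrench lying flat, 160 mm long; bystander, leave it alone. Origin at its underside, half way along.
- mouse: black computer mouse 105 x 60 x 30 mm on a round blue mat; bystander, leave it alone. Origin at its underside.

How it is judged:
By the outcome, as a careful person would: the job done as asked, in the order asked, and still so for the second after the job is handed in, while the arm keeps its last pose, push and grip.
It also fails if it takes over 61 s, if anything falls off the work surface, if the arm or the gripper's body presses on something with over 40 N, if the wrist force passes 120 N, or if a joint passes its speed limit or range.

## Working session

There is one attempt and no reset: what is moved stays moved. The work goes in short steps, Python scripts to look and compute and a tool call to move; the robot and the scene stay as the last step left them, time stands still between calls to the robot, and variables do not carry over. Pictures are saved under pics/ and viewed, at most 10 in all, crops included, and the job is handed in when it is done.

Besides the shell and the picture viewer there is one more tool, called after "Request:" as a command line: name --argument value ..., lists and objects as JSON in quotes. arm_command: Moves the arm, as the interface text tells. Its arguments: {"type":"object","properties":{"rows":{"type":"array"}},"required":["rows"]}

```bash
mkdir -p pics; cat > h.py <<'E'
import numpy as np, cv2
from bench import manip
def ray(p,xy):
    K=np.array([[p['fx'],0,p['cx']],[0,p['fy'],p['cy']],[0,0,1]])
    u=cv2.undistortPoints(np.array([[xy]],float),K,np.array(p['dist_coeffs']))[0,0]
    T=np.array(p['world_from_camera']); d=T[:3,:3]@np.array([u[0],-u[1],-1]); return T[:3,3],d
def atz(p,xy,z):
    o,d=ray(p,xy); return o+d*(z-o[2])/d[2]
def proj(p,X):
    T=np.linalg.inv(np.array(p['world_from_camera'])); c=T[:3,:3]@np.array(X)+T[:3,3]
    K=np.array([[p['fx'],0,p['cx']],[0,p['fy'],p['cy']],[0,0,1]])
    return cv2.projectPoints(np.array([[c[0],-c[1],-c[2]]]),np.zeros(3),np.zeros(3),K,np.array(p['dist_coeffs']))[0][0,0]
def save(p,n): cv2.imwrite('pics/'+n,p['color'][:,:,::-1])
E
python3 - <<'E'
from h import *
np.set_printoptions(precision=4,suppress=True)
Z=dict(ring=0,mount=0,seat=.012,spindle_top=.052,head_left=.062,head_middle=.062,head_right=.062,tab_left=.0445,tab_middle=.0445,tab_right=.0445,puck=0,vise=0,eyecap=0,sample=0,wrench=0,mouse=0)
for n in('top','scene'):
    p=manip.grab_frame(n); save(p,n+'1.png'); print(n,np.array(p['world_from_camera'])[:3,3])
    for k,z in Z.items():
        print(k,[(np.round(r['xy'],1),atz(p,r['xy'],z)[:2],round(r['confidence'],2)) for r in manip.place_of(p,k)[:2]])
print(manip.read_state())
E
```

```text
top [ 0.4594 -0.1041  1.4994]
ring [(array([190.1, 234.2]), array([0.4533, 0.2756]), 0.67)]
mount [(array([268.9, 187.5]), array([0.5983, 0.0341]), 0.95)]
seat [(array([272.2, 217.2]), array([0.5068, 0.022 ]), 0.57)]
spindle_top [(array([271.4, 216.5]), array([0.5075, 0.021 ]), 0.66)]
head_left [(array([243.5, 194.4]), array([0.5718, 0.1031]), 0.56), (array([273.2, 217.3]), array([0.5049, 0.0148]), 0.22)]
head_middle [(array([382.9, 235.6]), array([ 0.4525, -0.3071]), 0.67), (array([272.4, 190.5]), array([0.5837, 0.018 ]), 0.36)]
head_right [(array([297.6, 185.1]), array([ 0.6   , -0.0561]), 0.43)]
tab_left [(array([240.2, 172.2]), array([0.6398, 0.1167]), 0.83)]
tab_middle [(array([268.8, 170. ]), array([0.6467, 0.031 ]), 0.6)]
tab_right [(array([297.6, 172.8]), array([ 0.6386, -0.0552]), 0.77)]
puck [(array([381.8, 235.1]), array([ 0.4537, -0.3125]), 0.6)]
vise [(array([158.9, 175.5]), array([0.6345, 0.3786]), 0.82), (array([419.1, 260.4]), array([ 0.3763, -0.4275]), 0.29)]
eyecap [(array([394.1, 162. ]), array([ 0.6795, -0.352 ]), 0.55)]
sample [(array([299.7, 122.9]), array([ 0.8
[... 1664 characters left out ...]
.0489]), 0.67), (array([505.9, 250.3]), array([0.6344, 0.3805]), 0.41)]
mouse [(array([198.2, 166.9]), array([ 0.4289, -0.5886]), 0.85), (array([332.8, 266.2]), array([ 0.7951, -0.0567]), 0.46)]
{'time': 1.7, 'joints': array([-1.156 ,  0.2382, -0.0135,  1.3192, -0.    ,  1.5708]), 'joint_vel': array([-0.0007, -0.0009, -0.001 , -0.0004,  0.0012, -0.0005]), 'joint_efforts': array([  0.0018, -53.8573,  34.6691,   0.003 ,   0.0003,   0.    ]), 'tool_pos': array([ 0.2116, -0.4804,  0.2313]), 'orientation': array([-0.0001,  0.9786,  0.2059, -0.    ]), 'force': array([-0.3917,  0.0308, -0.3074]), 'moment': array([ 0.0154,  0.0786, -0.029 ]), 'finger_force': 0.0, 'gripper_width': 0.0853672764877623}
```

```bash
ls
```

```text
h.py
pics
```

View pics/top1.png

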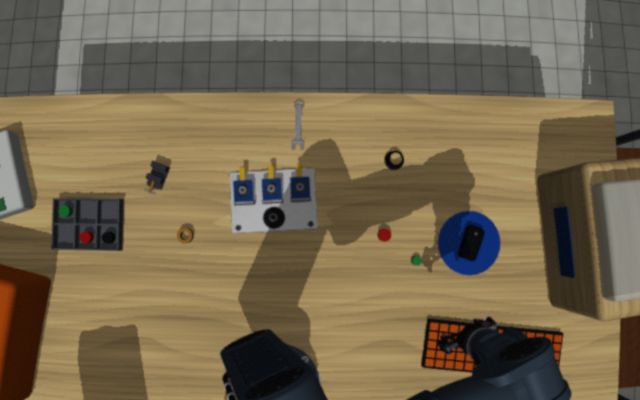

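View pics/scene1.png

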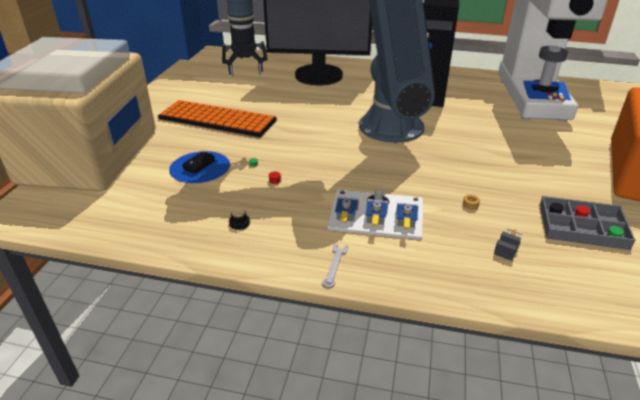

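Top: ring at about (186,234), the mount's plate spans (232–316, 167–233), and the spindle is at about (273,217). Caps are at (243,188), (272,187) and (300,186). Scene: ring at (471,201), mount around (377,213). Next I refine these by fitting a model.

```bash
cat > m.py <<'E'
from h import *
from scipy.optimize import least_squares
np.set_printoptions(precision=4,suppress=True)
from scipy import ndimage as nd
def W(m,x,y,z): c,s=np.cos(m[2]),np.sin(m[2]); return [m[0]+c*x-s*y,m[1]+s*x+c*y,z]
def blobs(mask,lo):
    l,n=nd.label(mask); return [(nd.center_of_mass(l==i)[::-1],(l==i).sum()) for i in range(1,n+1) if (l==i).sum()>=lo]
E
python3 - <<'E'
from m import *
crops=[];ps={}
for n,b in(('top',(160,150,330,245)),('scene',(320,180,490,245))):
    p=manip.grab_frame(n); ps[n]=p
    im=p['color']; x0,y0,x1,y1=b
    crops.append(cv2.resize(im[y0:y1,x0:x1],None,fx=4.6,fy=4.6,interpolation=cv2.INTER_CUBIC)[:,:,::-1])
    c=im[y0:y1,x0:x1]; hsv=cv2.cvtColor(np.ascontiguousarray(c),cv2.COLOR_RGB2HSV); H,S,V=[hsv[...,i].astype(int) for i in range(3)]
    blue=(H>100)&(H<125)&(S>130)&(V>50); yel=(H>18)&(H<32)&(S>190)&(V>120)
    for nm,mk in(('blue',blue),('yel',yel)):
        print(n,nm,[(np.round(np.array(q)+[x0,y0],1),a) for q,a in blobs(mk,6)])
    for lab in('ring','mount','spindle_top'):
        for r in manip.silhouettes(p,lab)[:1]:
            mk=r['mask']; print(n,lab,r['confidence'],mk.sum(),np.round(nd.center_of_mass(mk)[::-1],2),cv2.minAreaRect(np.argwhere(mk)[:,::-1].astype(np.float32)))
            if lab=='ring': print(atz(p,nd.center_of_mass(mk)[::-1],.0125))
cv2.imwrite('pics/c1.png',crops[0][:430]);cv2.imwrite('pics/c2.png',crops[1])
E
```

```text
top blue [(array([299.4, 187.4]), np.int64(178)), (array([271.6, 189.1]), np.int64(240)), (array([243.3, 190.6]), np.int64(242))]
top yel [(array([297.8, 165.8]), np.int64(8)), (array([270.5, 171.3]), np.int64(48)), (array([242.3, 173. ]), np.int64(48))]
top ring 0.72 199 [184.6  235.06] ((185.0, 235.0), (16.0, 16.0), 90.0)
[0.4506 0.2895 0.0125]
top mount 0.76 5152 [272.85 199.83] ((272.7304992675781, 197.8278045654297), (65.3458251953125, 84.92498779296875), 87.35746002197266)
top spindle_top 0.83 5114 [272.7  199.74] ((272.6135559082031, 197.7483367919922), (64.74012756347656, 84.72859954833984), 86.87786865234375)
scene blue [(array([338.9, 205.8]), np.int64(49)), (array([352.7, 207.3]), np.int64(63)), (array([376.1, 209.3]), np.int64(128)), (array([406.7, 212.4]), np.int64(132))]
scene yel [(array([343.8, 216.6]), np.int64(28)), (array([374.9, 218.2]), np.int64(12)), (array([406.4, 223.6]), np.int64(19)), (array([374.6, 222.3]), np.int64(9))]
scene ring 0.61 245 [470.53 201.23] ((470.5, 201.0), (16.0, 17.0), 90.0)
[0.4449 0.2887 0.0125]
scene mount 0.83 3742 [376.91 213.59] ((376.8218688964844, 212.1450653076172), (92.94593048095703, 44.0975456237793), 5.8263421058654785)
scene spindle_top 0.82 3689 [376.31 213.51] ((375.7232666015625, 211.91680908203125), (92.54178619384766, 44.06920623779297), 6.115502834320068)
```

View pics/c1.png

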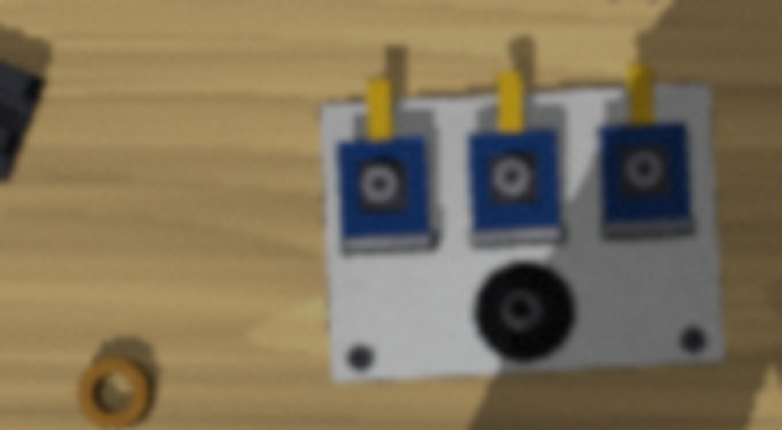

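View pics/c2.png

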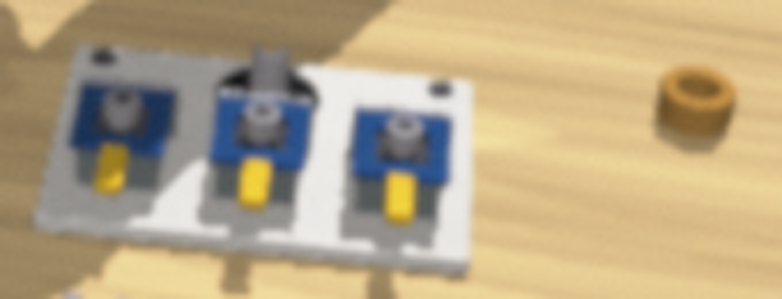

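c1: heads at crop (379,184), (511,176) and (643,169), spindle top at (520,309), ring at (115,392). c2: heads at (122,98), (264,113) and (404,125), spindle top at (271,52), ring bore at (696,85).

```bash
python3 - <<'E'
from m import *
P={n:manip.grab_frame(n) for n in('top','scene')}
off={'top':(160,150),'scene':(320,180)}
px=lambda n,u:np.array(off[n])+(np.array(u)+.5)/4.6-.5
O=[('top',(379,184),(0,.085,.062)),('top',(511,176),(0,0,.062)),('top',(643,169),(0,-.085,.062)),('top',(520,309),(-.085,0,.052)),
('top',(320,103),(.06,.13,.012)),('top',(711,85),(.06,-.13,.012)),('top',(723,358),(-.125,-.13,.012)),('top',(333,381),(-.125,.13,.012)),
('scene',(122,98),(0,-.085,.062)),('scene',(264,113),(0,0,.062)),('scene',(404,125),(0,.085,.062)),('scene',(271,52),(-.085,0,.052)),
('scene',(471,80),(-.125,.13,.012)),('scene',(80,47),(-.125,-.13,.012))]
for sel in(['top'],['scene'],['top','scene']):
    f=lambda m:np.concatenate([proj(P[n],W(m,*X))-px(n,u) for n,u,X in O if n in sel])
    r=least_squares(f,[.59,.03,0],loss='soft_l1',x_scale=.01); m=r.x
    print(sel,m[:2],np.degrees(m[2]),'seat',W(m,-.085,0,.012)); print(f(m).reshape(-1,2).round(1).tolist())
for n,u in(('top',(115,392)),('scene',(696,85))): print('ring',n,atz(P[n],px(n,u),.025))
E
```

```text
['top'] [0.5916 0.0226] 3.318211533693887 seat [np.float64(0.5067436982501987), np.float64(0.01769054693608448), 0.012]
[[0.1, -0.2], [0.2, -0.0], [0.3, -0.1], [-0.1, -0.0], [-0.1, 0.1], [-0.3, -0.6], [0.3, 0.7], [-0.4, 0.2]]
['scene'] [0.5894 0.0241] 3.497856656185941 seat [np.float64(0.5045888805625647), np.float64(0.018952544174565728), 0.012]
[[0.2, 0.3], [-0.2, -0.0], [0.2, 0.3], [0.2, -1.0], [0.1, 0.4], [-0.7, -0.4]]
['top', 'scene'] [0.5912 0.0232] 3.282092200701733 seat [np.float64(0.5063053296764329), np.float64(0.01837829204211444), 0.012]
[[-0.1, -0.1], [-0.1, 0.1], [0.1, 0.1], [-0.4, 0.1], [-0.3, 0.2], [-0.5, -0.4], [0.1, 0.9], [-0.7, 0.3], [-0.2, 0.6], [-0.6, 0.3], [-0.1, 0.7], [-0.1, -0.7], [-0.1, 0.8], [-0.9, -0.2]]
ring top [0.4514 0.2862 0.025 ]
ring scene [0.4466 0.2877 0.025 ]
```

Request:
arm_command --rows '[{"travel":[0,0,0],"turn":6.8,"claw":1},{"travel":[0,0,0],"turn":6.8,"claw":1},{"travel":[0,0,0],"turn":6.9,"claw":1},{"travel":[1.4,-3.7,0],"turn":0,"claw":1},{"travel":[1.4,-3.7,0],"turn":0,"claw":1},{"travel":[1.4,-3.7,0],"turn":0,"claw":1},{"travel":[1.4,-3.7,0],"turn":0,"claw":1},{"travel":[1.4,-3.7,0],"turn":0,"claw":1},{"travel":[1.4,-3.7,0],"turn":0,"claw":1},{"travel":[1.4,-3.7,0],"turn":0,"claw":1},{"travel":[1.4,-3.7,0],"turn":0,"claw":1},{"travel":[1.4,-3.7,0],"turn":0,"claw":1}]'

```text
time: 3.4
tool_pos: [0.3185, -0.1394, 0.2315]
orientation: [0.0, 1.0, 0.028, 0.0]
force: [0.2, -0.6, 0.2]
gripper_width: 0.0856
finger_force: 0.0
```

Request:
arm_command --rows '[{"travel":[1.4,-3.7,0],"turn":0,"claw":1},{"travel":[1.4,-3.7,0],"turn":0,"claw":1},{"travel":[1.4,-3.7,0],"turn":0,"claw":1},{"travel":[1.4,-3.7,0],"turn":0,"claw":1},{"travel":[1.4,-3.7,0],"turn":0,"claw":1},{"travel":[1.4,-3.7,0],"turn":0,"claw":1},{"travel":[1.4,-3.7,0],"turn":0,"claw":1},{"travel":[1.4,-3.7,0],"turn":0,"claw":1},{"travel":[1.4,-3.7,0],"turn":0,"claw":1},{"travel":[0,0,0],"turn":0,"claw":1},{"travel":[0,0,0],"turn":0,"claw":1},{"travel":[0,0,0],"turn":0,"claw":1}]'

```text
time: 4.6
tool_pos: [0.4292, 0.1, 0.2371]
orientation: [-0.041, 0.995, 0.086, -0.004]
force: [-0.1, 1.0, -1.3]
gripper_width: 0.0854
finger_force: 0.0
```

```bash
cat > d.py <<'E'
import sys
from m import *
from scipy.spatial.transform import Rotation as R
def delta(t):
    s=manip.read_state(); q=s['orientation']; r=R.from_quat([q[1],q[2],q[3],q[0]]); M=r.as_matrix()
    yaw=np.degrees(np.arctan2(M[1,0],M[0,0]))
    print('t',s['time'],'pos',s['tool_pos'],'F',s['force'],'w',round(s['gripper_width'],4),'ff',s['finger_force'],'yaw',yaw.round(2),'tilt',np.degrees(np.arccos(-M[2,2])).round(2),'j',s['joints'])
    print('delta cm',100*(M.T@(np.array(t)-s['tool_pos'])))
if __name__=='__main__': delta([float(a) for a in sys.argv[1:4]])
E
python3 d.py .450 .287 .002
```

```text
t 4.6 pos [0.4292 0.1    0.2371] F [-0.108   0.9865 -1.2818] w 0.0854 ff 0.0 yaw 9.91 tilt 4.7 j [ 0.1719  0.0921 -0.1827  1.2977  0.082   3.1406]
delta cm [  5.3017 -16.075   24.8981]
```

Joint 6 hit its end stop, so I'll use the half-turn-equivalent grasp.

Request:
arm_command --rows '[{"travel":[0,0,0],"turn":-8.5,"claw":1},{"travel":[0,0,0],"turn":-8.5,"claw":1},{"travel":[0,0,0],"turn":-8.5,"claw":1},{"travel":[0,0,0],"turn":-8.5,"claw":1},{"travel":[0,0,0],"turn":-8.5,"claw":1},{"travel":[0,0,0],"turn":-8.5,"claw":1},{"travel":[0,0,0],"turn":-8.5,"claw":1},{"travel":[0,0,0],"turn":-8.5,"claw":1},{"travel":[0,0,0],"turn":-8.5,"claw":1},{"travel":[0,0,0],"turn":-8.5,"claw":1},{"travel":[0,0,0],"turn":-8.5,"claw":1},{"travel":[0,0,0],"turn":-8.5,"claw":1}]'

```text
time: 5.8
tool_pos: [0.4291, 0.1, 0.2373]
orientation: [-0.029, 0.557, 0.83, 0.029]
force: [-0.2, -0.2, -0.3]
gripper_width: 0.0855
finger_force: 0.0
```

Request:
arm_command --rows '[{"travel":[0,0,0],"turn":-8.5,"claw":1},{"travel":[0,0,0],"turn":-8.5,"claw":1},{"travel":[0,0,0],"turn":-8.5,"claw":1},{"travel":[0,0,0],"turn":-8.5,"claw":1},{"travel":[0,0,0],"turn":-8.5,"claw":1},{"travel":[0,0,0],"turn":-8.5,"claw":1},{"travel":[0,0,0],"turn":-8.5,"claw":1},{"travel":[0,0,0],"turn":-8.5,"claw":1},{"travel":[0,0,0],"turn":-8.5,"claw":1},{"travel":[0,0,0],"turn":0,"claw":1}]'

```text
time: 6.8
tool_pos: [0.4291, 0.1001, 0.2373]
orientation: [-0.004, -0.074, 0.996, 0.041]
force: [0.1, 0.3, -0.1]
gripper_width: 0.085
finger_force: 0.0
```

```bash
python3 d.py .450 .287 .1
```

```text
t 6.8 pos [0.4291 0.1001 0.2373] F [ 0.1087  0.261  -0.0568] w 0.085 ff 0.0 yaw -171.45 tilt 4.7 j [ 0.1721  0.0912 -0.183   1.2975  0.082   0.023 ]
delta cm [-4.8835 16.9852 15.1632]
```

The tool picked up a 4.7° sideways tilt (j5) at the j6 limit. I'll undo it by pressing against the opposite j6 limit.

Request:
arm_command --rows '[{"travel":[0,0,0],"turn":-8.5,"claw":1},{"travel":[0,0,0],"turn":-8.5,"claw":1},{"travel":[0,0,0],"turn":-8.5,"claw":1},{"travel":[0,0,0],"turn":-8.5,"claw":1},{"travel":[0,0,0],"turn":-8.5,"claw":1},{"travel":[0,0,0],"turn":-8.5,"claw":1},{"travel":[0,0,0],"turn":-8.5,"claw":1},{"travel":[0,0,0],"turn":-8.5,"claw":1},{"travel":[0,0,0],"turn":-8.5,"claw":1},{"travel":[0,0,0],"turn":-8.5,"claw":1},{"travel":[0,0,0],"turn":-8.5,"claw":1},{"travel":[0,0,0],"turn":-8.5,"claw":1}]'

```text
time: 8.0
tool_pos: [0.4292, 0.1003, 0.2373]
orientation: [-0.029, 0.821, -0.57, -0.029]
force: [0.2, 0.2, 0.4]
gripper_width: 0.0852
finger_force: 0.0
```

Request:
arm_command --rows '[{"travel":[0,0,0],"turn":-8.5,"claw":1},{"travel":[0,0,0],"turn":-8.5,"claw":1},{"travel":[0,0,0],"turn":-8.5,"claw":1},{"travel":[0,0,0],"turn":-8.5,"claw":1},{"travel":[0,0,0],"turn":-8.5,"claw":1},{"travel":[0,0,0],"turn":-8.5,"claw":1},{"travel":[0,0,0],"turn":-8.5,"claw":1},{"travel":[0,0,0],"turn":-8.5,"claw":1},{"travel":[0,0,0],"turn":-8.5,"claw":1},{"travel":[0,0,0],"turn":-8.5,"claw":1},{"travel":[0,0,0],"turn":0,"claw":1}]'

```text
time: 9.1
tool_pos: [0.4232, 0.1249, 0.2373]
orientation: [-0.032, 0.992, 0.119, -0.0]
force: [0.2, -0.0, 0.9]
gripper_width: 0.0856
finger_force: 0.0
```

```bash
python3 d.py .450 .287 .1
```

```text
t 9.1 pos [0.4232 0.1249 0.2373] F [ 0.1559 -0.019   0.9094] w 0.0856 ff 0.0 yaw 13.64 tilt 3.61 j [ 0.2435  0.0865 -0.1873  1.2899  0.0627 -3.1361]
delta cm [  6.3367 -14.227   14.6937]
```

Request:
arm_command --rows '[{"travel":[0,0,0],"turn":-8.5,"claw":1},{"travel":[0,0,0],"turn":-6,"claw":1},{"travel":[0,0,0],"turn":0,"claw":1}]'

```text
time: 9.4
tool_pos: [0.4001, 0.1831, 0.2372]
orientation: [-0.007, 0.978, 0.207, 0.008]
force: [0.1, -1.3, -0.3]
gripper_width: 0.0855
finger_force: 0.0
```

```bash
python3 d.py .450 .287 .1
```

```text
t 9.4 pos [0.4001 0.1831 0.2372] F [ 0.0881 -1.2701 -0.2666] w 0.0855 ff 0.0 yaw 23.88 tilt 1.2 j [ 0.422   0.0763 -0.1976  1.2786  0.0102 -3.1363]
delta cm [ 8.5174 -7.3384 13.9576]
```

Request:
arm_command --rows '[{"travel":[0,0,0],"turn":-2.5,"claw":1},{"travel":[0,0,0],"turn":0,"claw":1},{"travel":[0,0,0.6],"turn":8.5,"claw":1},{"travel":[0,0,0.6],"turn":8.5,"claw":1},{"travel":[0,0,0.6],"turn":8.5,"claw":1},{"travel":[0,0,0.6],"turn":8.5,"claw":1},{"travel":[0,0,0.6],"turn":8.5,"claw":1},{"travel":[0,0,0.6],"turn":8.5,"claw":1},{"travel":[0,0,0.6],"turn":8.5,"claw":1},{"travel":[0,0,0.6],"turn":8.5,"claw":1},{"travel":[0,0,0.6],"turn":8.5,"claw":1},{"travel":[0,0,0.6],"turn":8.5,"claw":1}]'

```text
time: 10.6
tool_pos: [0.3979, 0.1907, 0.1769]
orientation: [-0.008, 0.866, -0.5, 0.005]
force: [0.1, 0.5, 0.5]
gripper_width: 0.0854
finger_force: 0.0
```

Request:
arm_command --rows '[{"travel":[0,0,0.6],"turn":8.5,"claw":1},{"travel":[0,0,0.6],"turn":8.5,"claw":1},{"travel":[0,0,0.6],"turn":8.5,"claw":1},{"travel":[0,0,0.6],"turn":8.5,"claw":1},{"travel":[0,0,0.6],"turn":8.5,"claw":1},{"travel":[0,0,0.6],"turn":8.5,"claw":1},{"travel":[0,0,0.6],"turn":8.5,"claw":1},{"travel":[0,0,0.6],"turn":8.5,"claw":1},{"travel":[0,0,0.6],"turn":8.5,"claw":1},{"travel":[0,0,0.6],"turn":8.5,"claw":1},{"travel":[0,0,0.6],"turn":8.5,"claw":1},{"travel":[0,0,0],"turn":0,"claw":1}]'

```text
time: 11.8
tool_pos: [0.3985, 0.1912, 0.1106]
orientation: [0.008, -0.232, 0.973, 0.002]
force: [0.2, 0.0, 0.0]
gripper_width: 0.0855
finger_force: 0.0
```

```bash
python3 d.py .450 .287 .05
```

```text
t 11.8 pos [0.3985 0.1912 0.1106] F [0.2251 0.015  0.0403] w 0.0855 ff 0.0 yaw -153.22 tilt 0.99 j [ 0.4465  0.1641 -0.4377  0.9517  0.0011 -0.0208]
delta cm [-8.8069  6.2323  6.2176]
```

Request:
arm_command --rows '[{"travel":[0,0,0],"turn":7.8,"claw":1},{"travel":[0,0,0],"turn":7.8,"claw":1},{"travel":[0,0,0],"turn":7.9,"claw":1},{"travel":[-1.9,3.1,0],"turn":0,"claw":1},{"travel":[-1.9,3.1,0],"turn":0,"claw":1},{"travel":[-1.9,3.1,0],"turn":0,"claw":1},{"travel":[0,0,2],"turn":0,"claw":1},{"travel":[0,0,2],"turn":0,"claw":1},{"travel":[0,0,0],"turn":0,"claw":1}]'

```text
time: 12.7
tool_pos: [0.4492, 0.2878, 0.0708]
orientation: [0.006, -0.033, 0.999, 0.003]
force: [-0.4, -0.8, 0.1]
gripper_width: 0.0852
finger_force: 0.0
```

```bash
python3 d.py .450 .287 .003
```

```text
t 12.7 pos [0.4492 0.2878 0.0708] F [-0.3668 -0.7902  0.1098] w 0.0852 ff 0.0 yaw -176.25 tilt 0.83 j [ 0.5706  0.347  -0.2943  0.9151 -0.0013  0.505 ]
delta cm [ 0.0166 -0.1266  6.7839]
```

Request:
arm_command --rows '[{"travel":[0,-0.05,2],"turn":0,"claw":1},{"travel":[0,-0.05,2],"turn":0,"claw":1},{"travel":[0,0,1.6],"turn":0,"claw":1},{"travel":[0,0,1.0],"turn":0.4,"claw":1},{"travel":[0,0,0],"turn":0,"claw":-1},{"travel":[0,0,0],"turn":0,"claw":-1},{"travel":[0,0,0],"turn":0,"claw":-1},{"travel":[0,0,0],"turn":0,"claw":-1},{"travel":[0,0,0],"turn":0,"claw":-1},{"travel":[0,0,0],"turn":0,"claw":-1},{"travel":[0,0,0],"turn":0,"claw":-1}]'

```text
time: 13.8
tool_pos: [0.452, 0.289, 0.0085]
orientation: [0.009, -0.028, 1.0, 0.005]
force: [-1.0, -1.3, 8.3]
gripper_width: 0.046
finger_force: 60.1
```

```bash
python3 d.py .506 .018 .08
```

```text
t 13.8 pos [0.452  0.289  0.0085] F [-0.9671 -1.2619  8.2697] w 0.046 ff 60.11877279728651 yaw -176.74 tilt 1.19 j [ 0.5697  0.4161 -0.3765  0.7575 -0.0015  0.5127]
delta cm [ -3.9787 -27.3003  -7.3134]
```

Request:
arm_command --rows '[{"travel":[0,0,-1],"turn":0,"claw":-1},{"travel":[0,0,-2],"turn":0,"claw":-1},{"travel":[0,0,-3],"turn":0,"claw":-1},{"travel":[0,0,-4],"turn":0,"claw":-1},{"travel":[0,0,0],"turn":0,"claw":-1}]'

```text
time: 14.3
tool_pos: [0.4523, 0.2895, 0.1127]
orientation: [0.012, -0.028, 1.0, 0.007]
force: [1.6, 1.0, -0.6]
gripper_width: 0.046
finger_force: 61.7
```

```bash
python3 d.py .506 .018 .11; python3 - <<'E'
from m import *
a=[]
s=manip.read_state()['tool_pos']
for n in('scene','top'):
    p=manip.grab_frame(n); c=proj(p,s).round().astype(int); print(n,c,proj(p,s))
    for r in manip.silhouettes(p,'ring')[:2]: print(r['confidence'],r['mask'].sum(),nd.center_of_mass(r['mask'])[::-1])
    k=p['color'][c[1]-30:c[1]+30,c[0]-30:c[0]+30]; a.append(cv2.resize(k,(390,390),interpolation=cv2.INTER_CUBIC)[:,:,::-1])
cv2.imwrite('pics/g1.png',np.hstack(a))
E
```

```text
t 14.3 pos [0.4523 0.2895 0.1127] F [ 1.6254  0.9991 -0.5935] w 0.046 ff 61.682880129665136 yaw -176.75 tilt 1.57 j [ 0.5701  0.3059 -0.2355  1.002  -0.0012  0.5131]
delta cm [ -3.816  -27.4122   0.026 ]
scene [477 174] [476.9744 174.2533]
0.65 211 (np.float64(477.9194312796209), np.float64(172.72985781990522))
0.59 3738 (np.float64(376.741037988229), np.float64(213.6431246655966))
top [175 235] [175.4613 234.5804]
```

View pics/g1.png

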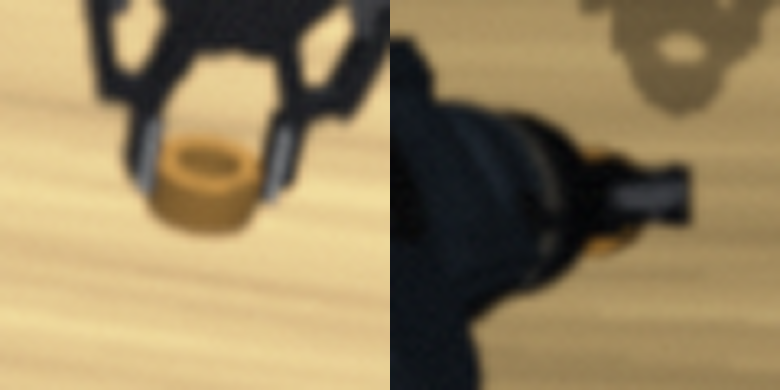

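The ring is held level between the pads, with its centre about 2 mm toward the robot from the TCP. Next I carry it over the spindle.

Request:
arm_command --rows '[{"travel":[-0.5,-2.5,0],"turn":0,"claw":-1},{"travel":[-0.5,-3.5,0],"turn":0,"claw":-1},{"travel":[-0.5,-3.5,0],"turn":0,"claw":-1},{"travel":[-0.5,-3.5,0],"turn":0,"claw":-1},{"travel":[-0.5,-3.5,0],"turn":0,"claw":-1},{"travel":[-0.5,-3.5,0],"turn":0,"claw":-1},{"travel":[-0.5,-3.5,0],"turn":0,"claw":-1},{"travel":[-0.4,-2.5,0],"turn":0,"claw":-1},{"travel":[-0.1,-1.3,0],"turn":0,"claw":-1},{"travel":[0,0,0],"turn":0,"claw":-1},{"travel":[0,0,0],"turn":0,"claw":-1}]'

```text
time: 15.6
tool_pos: [0.5045, 0.0179, 0.1047]
orientation: [0.008, -0.028, 1.0, 0.004]
force: [-0.0, 0.0, -0.7]
gripper_width: 0.0457
finger_force: 61.7
```

```bash
python3 d.py .508 .019 .068; python3 - <<'E'
from m import *
p=manip.grab_frame('scene');q=manip.grab_frame('top')
for r in manip.silhouettes(p,'ring')[:2]: print(r['confidence'],r['mask'].sum(),nd.center_of_mass(r['mask'])[::-1])
k=p['color'][160:220,340:420];l=q['color'][185:245,240:320]
cv2.imwrite('pics/g2.png',np.hstack([cv2.resize(x,None,fx=5,fy=5,interpolation=cv2.INTER_CUBIC)[:,:,::-1] for x in(k,l)]))
for n,pp in(('s',p),('t',q)): print(n,'seat',proj(pp,[.506,.018,.052]),'tcp',proj(pp,manip.read_state()['tool_pos']))
E
```

```text
t 15.6 pos [0.5045 0.0179 0.1047] F [-0.002   0.0465 -0.7292] w 0.0457 ff 61.72908565029502 yaw -176.77 tilt 1.01 j [ 0.0301  0.2707 -0.3098  0.9751  0.0088 -0.0262]
delta cm [-0.2958  0.0589  3.677 ]
0.51 242 (np.float64(380.6611570247934), np.float64(172.28512396694214))
s seat [378.3334 190.1334] tcp [379.8142 174.6257]
t seat [272.4039 217.0271] tcp [270.6477 216.834 ]
```

View pics/g2.png

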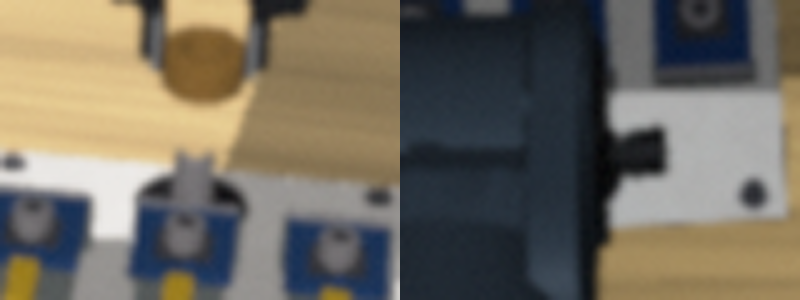

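The ring hangs above the spindle, and lateral errors are within the taper's tolerance. I'll descend carefully.

Request:
arm_command --rows '[{"travel":[-0.3,0,1.5],"turn":0,"claw":-1},{"travel":[0,0,1.5],"turn":0,"claw":-1},{"travel":[0,0,1.0],"turn":0,"claw":-1},{"travel":[0,0,0.5],"turn":0,"claw":-1},{"travel":[0,0,0.5],"turn":0,"claw":-1},{"travel":[0,0,0],"turn":0,"claw":-1}]'

```text
time: 16.35
tool_pos: [0.5087, 0.0183, 0.0551]
orientation: [0.008, -0.028, 1.0, 0.004]
force: [-0.1, -1.1, -0.8]
gripper_width: 0.0462
finger_force: 61.7
```

```bash
python3 d.py .508 .018 .0215
```

```text
t 16.35 pos [0.5087 0.0183 0.0551] F [-0.0628 -1.0506 -0.8497] w 0.0462 ff 61.726443003863096 yaw -176.74 tilt 1.04 j [ 0.0309  0.3258 -0.3762  0.8527  0.0085 -0.026 ]
delta cm [ 0.129  -0.0547  3.3573]
```

Request:
arm_command --rows '[{"travel":[0,0,0.3],"turn":0,"claw":-1},{"travel":[0,0,0.3],"turn":0,"claw":-1},{"travel":[0,0,0.3],"turn":0,"claw":-1},{"travel":[0,0,0],"turn":0,"claw":-1}]'

```text
time: 16.75
tool_pos: [0.5089, 0.0182, 0.0461]
orientation: [0.008, -0.028, 1.0, 0.004]
force: [-0.4, -0.2, -1.2]
gripper_width: 0.0461
finger_force: 61.7
```

Request:
arm_command --rows '[{"travel":[0,0,0.5],"turn":0,"claw":-1},{"travel":[0,0,0.5],"turn":0,"claw":-1},{"travel":[0,0,0.5],"turn":0,"claw":-1},{"travel":[0,0,0.4],"turn":0,"claw":-1},{"travel":[0,0,0],"turn":0,"claw":-1}]'

```text
time: 17.25
tool_pos: [0.509, 0.0184, 0.0267]
orientation: [0.008, -0.028, 1.0, 0.004]
force: [0.3, 0.0, -1.6]
gripper_width: 0.0462
finger_force: 61.7
```

Request:
arm_command --rows '[{"travel":[0,0,0.2],"turn":0,"claw":-1},{"travel":[0,0,0.2],"turn":0,"claw":-1},{"travel":[0,0,0.1],"turn":0,"claw":-1},{"travel":[0,0,0.1],"turn":0,"claw":-1},{"travel":[0,0,0],"turn":0,"claw":-1}]'

```text
time: 17.75
tool_pos: [0.5093, 0.0184, 0.0213]
orientation: [0.008, -0.028, 1.0, 0.004]
force: [-1.2, -1.1, -1.9]
gripper_width: 0.0455
finger_force: 61.7
```

```bash
python3 d.py .508 .018 .15
```

```text
t 17.75 pos [0.5093 0.0184 0.0213] F [-1.1927 -1.0991 -1.9102] w 0.0455 ff 61.72783870249987 yaw -176.76 tilt 1.05 j [ 0.0311  0.3659 -0.4205  0.7681  0.0083 -0.0255]
delta cm [ -0.0772   0.0717 -12.8714]
```

Request:
arm_command --rows '[{"travel":[0,0,0.1],"turn":0,"claw":-1},{"travel":[0,0,0.1],"turn":0,"claw":-1},{"travel":[0,0,0],"turn":0,"claw":-1}]'

```text
time: 18.05
tool_pos: [0.5094, 0.0184, 0.0205]
orientation: [0.009, -0.028, 1.0, 0.004]
force: [-6.5, -2.6, 15.5]
gripper_width: 0.0457
finger_force: 63.3
```

Request:
arm_command --rows '[{"travel":[0,0,0],"turn":0,"claw":1},{"travel":[0,0,0],"turn":0,"claw":1},{"travel":[0,0,0],"turn":0,"claw":1},{"travel":[0,0,0],"turn":0,"claw":1},{"travel":[0,0,0],"turn":0,"claw":1},{"travel":[0,0,-1],"turn":0,"claw":1},{"travel":[0,0,-2],"turn":0,"claw":1},{"travel":[0,0,-3],"turn":0,"claw":1},{"travel":[0,0,-3],"turn":0,"claw":-1},{"travel":[0,0,-2],"turn":0,"claw":-1},{"travel":[0,0,0],"turn":0,"claw":-1}]'

```text
time: 19.15
tool_pos: [0.5095, 0.0175, 0.1329]
orientation: [0.011, -0.028, 1.0, 0.004]
force: [0.4, 0.7, 0.5]
gripper_width: 0.0437
finger_force: 0.0
```

```bash
python3 d.py .592 .0235 .10;  python3 - <<'E'
from m import *
p=manip.grab_frame('scene')
k=p['color'][160:240,320:440]
cv2.imwrite('pics/g3.png',cv2.resize(k,None,fx=6,fy=6,interpolation=cv2.INTER_CUBIC)[:,:,::-1])
E
```

```text
t 19.15 pos [0.5095 0.0175 0.1329] F [0.4384 0.7072 0.4617] w 0.0437 ff 0.0 yaw -176.76 tilt 1.35 j [ 0.0292  0.2504 -0.2587  1.0396  0.0085 -0.0273]
delta cm [-8.1952  0.1055  3.4727]
```

View pics/g3.png

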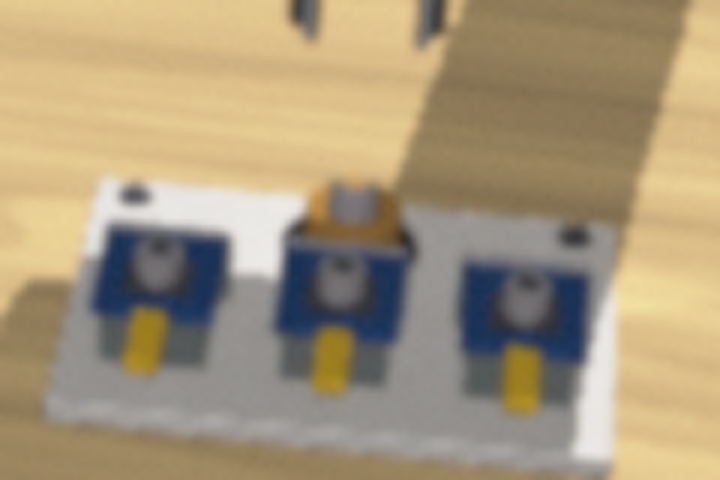

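The ring sits on the spindle at crop (353,215), down on the black disc, with the spindle top showing through its bore. Next I tap the middle head.

Request:
arm_command --rows '[{"travel":[-2,0,0],"turn":0,"claw":-1},{"travel":[-3,0.1,0],"turn":0,"claw":-1},{"travel":[-3.2,0,0],"turn":0,"claw":-1},{"travel":[0,0,2.5],"turn":0,"claw":-1},{"travel":[0,0,2],"turn":0,"claw":-1},{"travel":[0,0,1],"turn":0,"claw":-1},{"travel":[0,0,0.5],"turn":0,"claw":-1},{"travel":[0,0,0],"turn":0,"claw":-1}]'

```text
time: 20.0
tool_pos: [0.5901, 0.0236, 0.0703]
orientation: [0.008, -0.028, 1.0, 0.004]
force: [-0.2, -0.6, 0.0]
gripper_width: 0.0001
finger_force: 0.0
```

```bash
python3 d.py .592 .0235 .062
```

```text
t 20.0 pos [0.5901 0.0236 0.0703] F [-0.1991 -0.558   0.0004] w 0.0001 ff 0.0 yaw -176.76 tilt 1.01 j [ 0.0357  0.4327 -0.1551  0.9674  0.0084 -0.0209]
delta cm [-0.1805 -0.0295  0.8329]
```

Request:
arm_command --rows '[{"travel":[-0.1,0,0.3],"turn":0,"claw":-1},{"travel":[0,0,0.3],"turn":0,"claw":-1},{"travel":[0,0,0.2],"turn":0,"claw":-1},{"travel":[0,0,0.2],"turn":0,"claw":-1},{"travel":[0,0,0],"turn":0,"claw":-1}]'

```text
time: 20.5
tool_pos: [0.5918, 0.0238, 0.0608]
orientation: [0.008, -0.028, 1.0, 0.004]
force: [0.2, -0.2, -0.3]
gripper_width: 0.0003
finger_force: 0.0
```

Request:
arm_command --rows '[{"travel":[0,0,0.1],"turn":0,"claw":-1},{"travel":[0,0,0.1],"turn":0,"claw":-1},{"travel":[0,0,0],"turn":0,"claw":-1}]'

```text
time: 20.8
tool_pos: [0.5917, 0.0238, 0.0588]
orientation: [0.008, -0.028, 1.0, 0.004]
force: [-0.2, 0.5, 0.6]
gripper_width: -0.0002
finger_force: 0.2
```

Request:
arm_command --rows '[{"travel":[0,0,0.1],"turn":0,"claw":-1},{"travel":[0,0,0],"turn":0,"claw":-1}]'

```text
time: 21.0
tool_pos: [0.5918, 0.0238, 0.0577]
orientation: [0.008, -0.028, 1.0, 0.004]
force: [-0.0, -0.1, -0.4]
gripper_width: 0.0003
finger_force: 0.2
```

Request:
arm_command --rows '[{"travel":[0,0,0.1],"turn":0,"claw":-1},{"travel":[0,0,0.1],"turn":0,"claw":-1},{"travel":[0,0,0],"turn":0,"claw":-1}]'

```text
time: 21.3
tool_pos: [0.5917, 0.0238, 0.0556]
orientation: [0.008, -0.028, 1.0, 0.004]
force: [0.2, 1.0, 0.8]
gripper_width: -0.0002
finger_force: 0.1
```

Request:
arm_command --rows '[{"travel":[0,0,0.1],"turn":0,"claw":-1},{"travel":[0,0,0],"turn":0,"claw":-1}]'

```text
time: 21.5
tool_pos: [0.5918, 0.0239, 0.0551]
orientation: [0.008, -0.028, 1.0, 0.004]
force: [-1.0, -0.1, 4.7]
gripper_width: 0.0001
finger_force: 2.3
```

Request:
arm_command --rows '[{"travel":[0,0,0.1],"turn":0,"claw":-1},{"travel":[0,0,0.1],"turn":0,"claw":-1},{"travel":[0,0,0],"turn":0,"claw":-1}]'

```text
time: 21.8
tool_pos: [0.592, 0.0238, 0.0549]
orientation: [0.009, -0.028, 1.0, 0.004]
force: [-7.6, -0.9, 20.8]
gripper_width: -0.0003
finger_force: 10.9
```

Request:
arm_command --rows '[{"travel":[0,0,-2],"turn":0,"claw":-1},{"travel":[0,0,-4],"turn":0,"claw":-1},{"travel":[0,0,-4],"turn":0,"claw":-1},{"travel":[3,0,-3],"turn":0,"claw":-1},{"travel":[3,0,0],"turn":0,"claw":-1},{"travel":[0,0,0],"turn":0,"claw":-1}]'

```text
time: 22.4
tool_pos: [0.5269, 0.0192, 0.1828]
orientation: [0.008, -0.028, 1.0, 0.004]
force: [-0.4, -0.0, 0.2]
gripper_width: 0.0001
finger_force: 0.0
```

```bash
python3 d.py .592 .0235 .15;  python3 - <<'E'
from m import *
p=manip.grab_frame('scene')
k=p['color'][160:240,320:440]
cv2.imwrite('pics/g4.png',cv2.resize(k,None,fx=6,fy=6,interpolation=cv2.INTER_CUBIC)[:,:,::-1])
E
```

```text
t 22.4 pos [0.5269 0.0192 0.1828] F [-0.3699 -0.0012  0.173 ] w 0.0001 ff 0.0 yaw -176.76 tilt 1.05 j [ 0.0315  0.2506 -0.1229  1.181   0.0085 -0.0251]
delta cm [-6.4712  0.0353  3.3868]
```

View pics/g4.png

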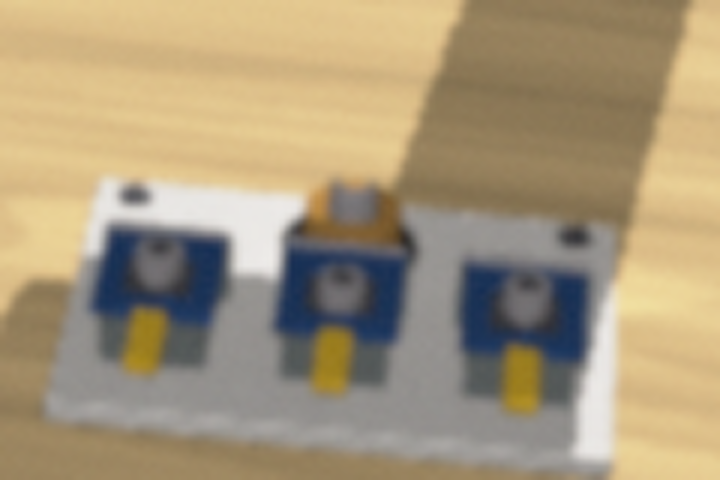

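The middle head (crop 342,290) has clearly sunk compared with before; the others haven't, so the middle bolt is the loose one. Next I locate its tab.

```bash
python3 - <<'E'
from m import *
P={n:manip.grab_frame(n) for n in('top','scene')}
m=[.5912,.0232,np.radians(3.3)]
def inv(X): c,s=np.cos(m[2]),np.sin(m[2]); d=X[:2]-np.array(m[:2]); return np.array([c*d[0]+s*d[1],-s*d[0]+c*d[1]])
c=lambda o,s,u:np.array(o)+(np.array(u)+.5)/s-.5
for n,q,z,w in[('top',c((160,150),4.6,(509,70)),.049,'tabend M'),('top',c((160,150),4.6,(379,78)),.049,'tabend L'),('top',c((160,150),4.6,(514,130)),.047,'edge M'),('top',c((160,150),4.6,(382,138)),.047,'edge L'),
 ('scene',c((320,160),6,(332,380)),.049,'tabend top M'),('scene',c((320,160),6,(333,330)),.047,'edge M'),('scene',c((320,160),6,(522,345)),.047,'edge L')]:
    X=atz(P[n],q,z); print(n,w,X[:2],inv(X))
print('tab for mx=.055,.06',W(m,.055,0,0),W(m,.06,0,0))
for n in P:
    for r in manip.place_of(P[n],'tab_middle')[:2]: print(n,r['confidence'],inv(atz(P[n],r['xy'],.0445)))
E
python3 d.py .647 .0268 .12
```

```text
top tabend M [0.6616 0.0264] [ 0.0705 -0.0009]
top tabend L [0.6562 0.1109] [0.0699 0.0838]
top edge M [0.6228 0.0228] [ 0.0315 -0.0022]
top edge L [0.6172 0.1086] [0.0309 0.0837]
scene tabend top M [0.6573 0.029 ] [0.0663 0.002 ]
scene edge M [0.6181 0.0242] [ 0.0269 -0.0005]
scene edge L [0.6101 0.1097] [0.0239 0.0853]
tab for mx=.055,.06 [np.float64(0.6461087999137715), np.float64(0.026366021482776197), 0] [np.float64(0.6511005089968417), np.float64(0.026653841617574035), 0]
top 0.58 [ 0.0495 -0.0011]
scene 0.54 [ 0.0511 -0.0025]
t 22.65 pos [0.5305 0.0194 0.1813] F [-0.0999  1.093   0.1967] w 0.0004 ff 0.0 yaw -176.76 tilt 1.06 j [ 0.0316  0.2573 -0.1176  1.1795  0.0085 -0.025 ]
delta cm [-11.575    0.0326   6.3226]
```

Request:
arm_command --rows '[{"travel":[-3,0,0],"turn":0,"claw":0},{"travel":[-3,0,0],"turn":0,"claw":0},{"travel":[-3,0,0],"turn":0,"claw":0},{"travel":[-2.7,0,0],"turn":0,"claw":0},{"travel":[0,0,2],"turn":0,"claw":0},{"travel":[0,0,2],"turn":0,"claw":0},{"travel":[0,0,2],"turn":0,"claw":0},{"travel":[0,0,0],"turn":0,"claw":0}]'

```text
time: 23.45
tool_pos: [0.6463, 0.0265, 0.1199]
orientation: [0.005, -0.028, 1.0, 0.004]
force: [-0.1, -0.5, -0.2]
gripper_width: 0.0426
finger_force: 0.0
```

```bash
python3 d.py .648 .0265 .025
```

```text
t 23.45 pos [0.6463 0.0265 0.1199] F [-0.071  -0.4721 -0.1512] w 0.0426 ff 0.0 yaw -176.75 tilt 0.78 j [ 0.037   0.4887  0.0786  1.1499  0.0084 -0.0197]
delta cm [-0.0657 -0.0851  9.4896]
```

Request:
arm_command --rows '[{"travel":[-0.1,0,2.5],"turn":0,"claw":0},{"travel":[0,0,2.5],"turn":0,"claw":0},{"travel":[0,0,2],"turn":0,"claw":0},{"travel":[0,0,1.5],"turn":0,"claw":0},{"travel":[0,0,0.8],"turn":0,"claw":0},{"travel":[0,0,0],"turn":0,"claw":0}]'

```text
time: 24.05
tool_pos: [0.65, 0.0274, 0.0301]
orientation: [0.008, -0.028, 1.0, 0.004]
force: [0.1, -0.1, 0.3]
gripper_width: 0.0431
finger_force: 0.0
```

Request:
arm_command --rows '[{"travel":[0,0,0],"turn":0,"claw":-1},{"travel":[0,0,0],"turn":0,"claw":-1},{"travel":[0,0,0],"turn":0,"claw":-1},{"travel":[0,0,0],"turn":0,"claw":-1},{"travel":[0,0,0],"turn":0,"claw":-1}]'

```text
time: 24.55
tool_pos: [0.651, 0.0264, 0.0321]
orientation: [0.009, -0.028, 1.0, 0.003]
force: [0.7, -4.6, 3.5]
gripper_width: 0.0148
finger_force: 60.1
```

```bash
python3 d.py .648 .0265 .025
```

```text
t 24.55 pos [0.651  0.0264 0.0321] F [ 0.7257 -4.5836  3.5259] w 0.0148 ff 60.09483575820923 yaw -176.79 tilt 1.15 j [ 0.0374  0.5563 -0.0451  0.9505  0.0068 -0.0185]
delta cm [0.3097 0.0171 0.7052]
```

Request:
arm_command --rows '[{"travel":[0.01,0,-0.42],"turn":0,"claw":-1},{"travel":[0.03,0,-0.43],"turn":0,"claw":-1},{"travel":[0.05,0,-0.42],"turn":0,"claw":-1},{"travel":[0.06,0,-0.42],"turn":0,"claw":-1},{"travel":[0.08,0,-0.42],"turn":0,"claw":-1},{"travel":[0.1,0,-0.41],"turn":0,"claw":-1},{"travel":[0.12,0,-0.41],"turn":0,"claw":-1},{"travel":[0.13,0,-0.4],"turn":0,"claw":-1},{"travel":[0,0,0],"turn":0,"claw":-1}]'

```text
time: 25.45
tool_pos: [0.6424, 0.0259, 0.0639]
orientation: [0.007, -0.028, 1.0, 0.004]
force: [-2.9, -6.1, -5.9]
gripper_width: 0.0142
finger_force: 58.9
```

```bash
python3 d.py .6226 .0265 .1007;  python3 - <<'E'
from m import *
p=manip.grab_frame('scene')
k=p['color'][140:240,320:440]
cv2.imwrite('pics/g5.png',cv2.resize(k,None,fx=5,fy=5,interpolation=cv2.INTER_CUBIC)[:,:,::-1])
E
```

```text
t 25.45 pos [0.6424 0.0259 0.0639] F [-2.925  -6.0923 -5.9242] w 0.0142 ff 58.89558434486389 yaw -176.78 tilt 0.91 j [ 0.0369  0.5192 -0.0218  1.0155  0.0069 -0.0193]
delta cm [ 1.9176  0.2002 -3.7021]
```

View pics/g5.png

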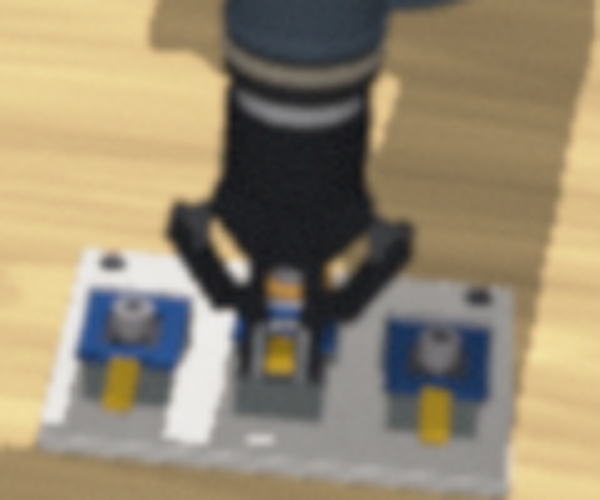

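The gripper holds the middle tab and the cap is partly up. Neighbours are shut and the ring is still in place. I'll continue the arc.

Request:
arm_command --rows '[{"travel":[0.11,0,-0.4],"turn":0,"claw":-1},{"travel":[0.13,0,-0.4],"turn":0,"claw":-1},{"travel":[0.15,0,-0.39],"turn":0,"claw":-1},{"travel":[0.17,0,-0.38],"turn":0,"claw":-1},{"travel":[0.19,0,-0.37],"turn":0,"claw":-1},{"travel":[0.21,0,-0.36],"turn":0,"claw":-1},{"travel":[0.22,0,-0.35],"turn":0,"claw":-1},{"travel":[0.24,0,-0.34],"turn":0,"claw":-1},{"travel":[0.25,0,-0.33],"turn":0,"claw":-1},{"travel":[0.26,0,-0.32],"turn":0,"claw":-1},{"travel":[0,0,0],"turn":0,"claw":-1}]'

```text
time: 26.6
tool_pos: [0.6206, 0.0245, 0.0985]
orientation: [0.005, -0.028, 1.0, 0.004]
force: [-5.7, -5.2, -11.3]
gripper_width: 0.0142
finger_force: 58.9
```

```bash
python3 d.py .6226 .0265 .1007;  python3 - <<'E'
from m import *
p=manip.grab_frame('scene')
q=manip.grab_frame('top')
k=p['color'][140:240,320:440];l=q['color'][130:230,230:330]
cv2.imwrite('pics/g6.png',np.hstack([cv2.resize(x,None,fx=3.6,fy=3.6,interpolation=cv2.INTER_CUBIC)[:,:,::-1] for x in(k,l)]))
E
```

```text
t 26.6 pos [0.6206 0.0245 0.0985] F [ -5.7203  -5.1804 -11.2888] w 0.0142 ff 58.900213837623596 yaw -176.77 tilt 0.71 j [ 0.036   0.4613 -0.0263  1.0731  0.0071 -0.0203]
delta cm [-0.2177  0.1873 -0.212 ]
```

View pics/g6.png

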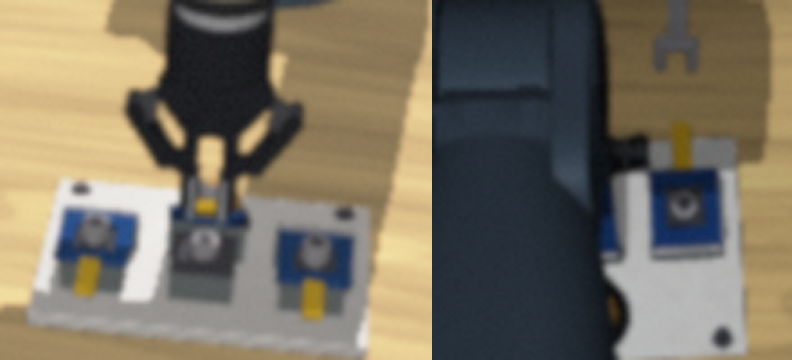

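The cap stands at about 45° (43–49° from the measured arc) and is still gripped. The neighbours are shut and the ring is seated.

```bash
python3 -c "
from bench import manip
print(manip.sign_off())"
```

```text
the job is handed in; nothing more can be done
None
```

I handed the job in: the ring is seated on the base plate and released, the middle bolt sank when tapped so it is the loose one, and its cap is held open at about 45° (43–49° by my estimate). I stopped tapping there, so the left and right bolts were not tested.

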